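Seat a keyed specimen spindle in a microscope's rotary drive

TASK

Pull the dust slide of the rotary drive unit all the way out by its knob so that the hub is uncovered, then take the cork-topped spindle from the wooden stand and push its keyed stem down into the hub, turning it until the key slips into the keyway and the flange sits flush on the hub. An ejector spring in the hub pushes back, so finish while still holding the spindle pressed fully home; do not let go. Leave everything else on the bench where it is.

Things in the scene. Friction and masses are not known exactly. Their poses are not given: they have to be found in the camera images.
- dust_slide (a joint): Dust slide on top of the drive unit: travel of its dark steel plate in m, 0 = shut over the hub, 0.060 = all the way out (end stop). It slides level toward the side where its knob stands, away from the hub, with about 4 N of friction, and stays where it is left. While it is shut nothing can enter the hub.
- slide_knob (a point): On the axis of the slide's upright black knob (round, 18 mm diameter, 34 mm tall, on the slide plate), 22 mm above the plate, 12 mm below the knob's top: a good height to grip from above. -x is the direction in which the slide pulls out, z is up. The knob is 52 mm from the hub's axis with the slide shut, 112 mm with it out.
- hub_mouth (a point): Centre of the bore at the face of the steel hub (disc 72 mm across, face 57 mm above the table). z up along the bore, x toward the keyway and the black index line behind it; this direction varies. Bore 21.5 mm diameter, deeper than the stem, with one keyway 9 mm wide reaching 17.9 mm from the axis over the full depth. The hub is held by its motor and does not turn under less than 2 N m.
- ejector (a joint): Brass spring plunger in the hub's bore, m pressed down: 0 at rest with its top 24 mm below the hub face, 0.012 with the spindle fully home. It pushes up with 5 N when first touched and 11 N at home, and lifts the spindle again if it is let go.
- drive: Rotary drive unit, fixed: white box 120 x 120 mm, 55 mm tall, origin under its centre, below the hub's axis; z up, the slide pulls out along -x. Aluminium rails along its y = -53 and +53 mm sides reach 70 mm above the table and leave 80 mm free between them.
- spindle: Cork-topped spindle, 0.14 to 0.23 kg, upright in one of the stand's two holes. Origin on its axis at the underside of its 48 mm diameter, 6 mm thick flange; z up; x toward the key and toward the 6 mm wide pointer on the flange (32 mm out) straight above it. Handle: round, 26 mm diameter, z = 6 to 54 mm, its top 8 mm cork. Fully home: origin at hub_mouth, x along hub_mouth's x.
- spindle_tip (a point): Centre of the foot of the spindle's stem, 36 mm below the flange's underside, same axes as the spindle. The stem is round, 20 mm diameter, foot chamfered; the key on its +x side is 6 mm wide, reaches 16 mm from the axis and runs from 10 mm to 34 mm above this point, so the lowest 10 mm are plain round and enter the bore at any angle, then the key needs the keyway.
- spindle_grip (a point): Point on the spindle's axis 30 mm above the flange's underside: where to grip the handle (TCP here leaves the fingertips 5 mm above the flange).
- stand: Wooden storage stand, fixed, 80 x 200 x 50 mm tall, with two plain holes of 38 mm diameter at y = +55 and -55 mm of its frame; origin under its centre, z up. The spindle and the spare stand in the holes with their flanges on its top; which is in which hole varies.
- spare: Spare stub in the other hole of the stand: brass disc head 56 mm diameter, top 30 mm above the stand. Leave it alone. Origin on its axis at its flange's underside.
- vial: Amber glass vial 26 mm diameter, 60 mm tall, upright between the stand and the drive unit; a bystander. Origin at the centre of its foot.
- dish_near: Open petri dish 88 mm diameter, 14 mm tall, on the near side; a bystander. Origin at the centre of its underside.
- forceps: Steel forceps, 125 mm long along x, 8 mm tall, lying on the near side; a bystander. Origin under its middle.
- dish_far: Open petri dish 88 mm diameter, 14 mm tall, on the far side; a bystander. Origin at the centre of its underside.
- jar: Glass jar 60 mm diameter, 75 mm tall, on the far side; a bystander. Origin at the centre of its foot.
Not all that is in view belongs to the job. What is shaped like the spindle but black is not meant.

How it is judged:
By the outcome, as a careful person would: the job done as asked, in the order asked, and still so for the second after the job is handed in, while the arm keeps its last pose, push and grip.
It also fails if it takes over 51 s, if anything falls off the work surface, if the arm or the gripper's body presses on something with over 40 N, if the wrist force passes 120 N, or if a joint passes its speed limit or range.

ROBOT

A 7-joint arm with a two-finger parallel gripper is mounted at the origin on the work surface. World frame = base frame: x ahead of the robot, y to its left, z up, the work surface at z = 0. Lengths are in m, angles in degrees, forces in N, time in s.
With the tool pointing down it reaches from about 0.4 to 0.9 m from the base axis. Payload 5.6 kg.
Tool frame: the origin (TCP) lies between the finger pads, 19 mm behind the fingertips; this is the grasp point; z points along the fingers, y is the line along which they close (so a half turn about z gives the same grasp; the last joint's range is limited). The gripper opens to 92 mm and grips with 3 to 60 N. Pads are 20 mm wide; open, the fingers measure 128 mm over their backs; the gripper's body (75 mm by 189 mm) begins 69 mm behind the grasp point.
Start: joints at [60.734, 26.786, -0.665, 91.828, 0.344, 61.387, -3.226], TCP at [0.293, -0.58, 0.233] pointing down, gripper open.
Joint ranges: [-144.91, 144.91], [-17.63, 115.5], [-89.93, 88.59], [15.96, 139.68], [-74.01, 254.01], [8.47, 105.57], [-167.45, 167.45]. Speed limits (degrees/s): [147.25, 147.25, 180, 180, 180, 180, 180].

INTERFACE

Orientations are given as a 3x3 rotation matrix whose columns are the frame's x, y, z axes.
In Python, from workcell import r gives the robot as it stands.
- The arm moves only by the tool step_arm, never from a script. Its argument "motion" is one flat list of numbers, 7 for each row, row after row: the shift along the world's x, y, z in cm, then the turn, a rotation vector about the world's x, y, z in degrees, then the opening, from 0 (shut) to 1 (fully open). In form: [tx, ty, tz, rx, ry, rz, claw, tx, ty, tz, rx, ry, rz, claw, ...]. A call has exactly 10 rows; each row is the pose to reach, as a shift and turn from the pose commanded when the call began; what a row does not reach only later rows make up. A row lasts 1/12 s, in which the tool goes at most 41.7 mm and 7.16 degrees, less where a joint would pass 70% of its speed; a pose out of reach is approached as far as the arm can. A call with a gripper value outside its range is refused whole. The fingers move at their own pace and stop on an object; the grip force is fixed at half the most. Time passes only in rows, so rows that repeat a pose let the fingers close, or fill a call up. It gives the time, the measured TCP pose, the force, the opening and the grip force at its end, in the units of the state.
- r.sense(): the state, without advancing time (a new reading comes with each control period).
- r.capture(name): name is "scene" or "top"; returns a dict with "frame" (420x560x3 uint8, red, green, blue), "z_map" (420x560 float32, m along the optical axis (not along the pixel's ray), 0 where there is no reading), "mtx" (3x3 intrinsics, pixels), "rvec" (rotation vector, rad) and "tvec" (3), from world to camera coordinates, as OpenCV has them. Camera axes: x right, y down, z forward; pixel columns grow to the right and rows downward; lengths in m; the calibration is good to about 2 mm. A picture is of the moment at which its call begins.
- r.sign_off(): hands the job in; it is judged then, once.
The state is a dict: "time": time; "joints": joint angles; "qvel": joint speeds; "effort": joint torques, N m; "eef_pos": TCP position; "ee_rot": TCP orientation; "force": force on the tool from outside, world axes, zero at the start; "ft_torque": the same for the moment, N m; "finger_gap": finger opening in m; "gripper_force": force on a finger pad.
Only numpy, scipy, OpenCV 4.12 (cv2) and the standard library are available. Lean on these libraries where they do the work, as an engineer would, in place of code of your own. Each camera call takes 0.05 s, during which the arm holds its last target. There are 200 camera calls.

## Working session

There is one attempt and no reset: what is moved stays moved. The work goes in short steps, Python scripts to look and compute and a tool call to move; the robot and the scene stay as the last step left them, time stands still between calls to the robot, and variables do not carry over. Pictures are saved under pics/ and viewed, at most 10 in all, crops included, and the job is handed in when it is done.

Besides the shell and the picture viewer there is one more tool, called after "Call:" by a JSON object that holds its "op" and its "data". step_arm: Moves the arm, as the interface text tells. Its arguments: {"type":"object","properties":{"motion":{"type":"array","items":{"type":"number"}}},"required":["motion"]}

```bash
mkdir -p pics; ls
python3 - <<'E'
from workcell import r
import cv2,numpy as np
s=r.sense(); print(s)
for n in("scene","top"):
    c=r.capture(n); np.savez("pics/%s0.npz"%n,**c); cv2.imwrite("pics/%s0.png"%n,c["frame"][:,:,::-1])
    R=cv2.Rodrigues(c["rvec"])[0]; print(n,c["mtx"],-R.T@c["tvec"].ravel(),R)
E
```

```text
pics
{'time': 0.0, 'joints': array([60.7327426 , 26.83735512, -0.66447791, 91.88064318,  0.34655372,
       61.38642181, -3.2275339 ]), 'qvel': array([ 0.00108883, -0.02554026,  0.03969376,  0.00369942,  0.05421672,
        0.01241827,  0.02472794]), 'effort': array([ 1.18704734e-04, -5.20573890e+01, -1.20618250e-02, -2.43745637e+01,
       -5.64419024e-02,  1.73979078e-02,  1.57921891e-04]), 'eef_pos': array([ 0.292782  , -0.57970896,  0.232327  ]), 'ee_rot': array([[ 8.92592480e-01,  4.50863343e-01, -9.54375621e-04],
       [ 4.50864321e-01, -8.92591213e-01,  1.51341510e-03],
       [-1.69523901e-04, -1.78115685e-03, -9.99998399e-01]]), 'force': array([ 0.03274087,  0.60841034, -0.57313109]), 'ft_torque': array([-0.01146761,  0.01542795,  0.03273006]), 'gripper_force': 0.0, 'finger_gap': 0.09186400019832101}
scene [[461.24615642   0.         278.97594136]
 [  0.         461.24615642 206.90732816]
 [  0.           0.           1.        ]] [ 0.9560072  -0.4687265   0.79183331] [[ 0.69235206  0.72154796  0.00414298]
 [ 0.58814318 -0.56100033 -0.58255149]
 [-0.41801462  0.40576739 -0.81278324]]
top [[471.54628106   0.         278.75807263]
 [  0.         471.54628106 211.58122982]
 [  0.           0.           1.        ]] [ 0.41629107 -0.10782867  1.07210727] [[-0.00897626 -0.99992303  0.00856561]
 [-0.98519882  0.00737705 -0.1712567 ]
 [ 0.17118033 -0.00997608 -0.98518921]]
```

View pics/scene0.png

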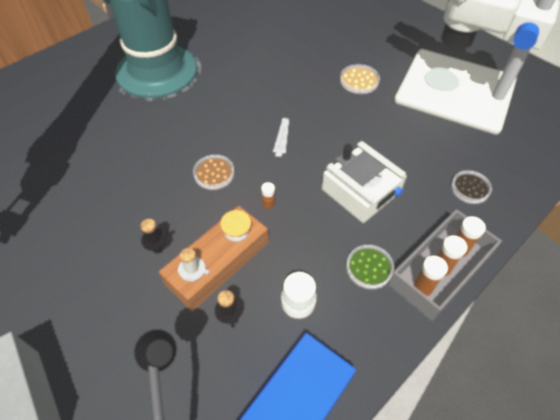

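View pics/top0.png

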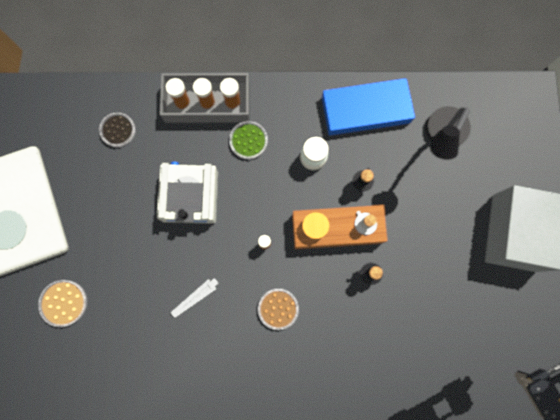

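The scene view shows the drive at (365,180) with its knob at (348,152), and the stand at (215,255) with the spindle at (190,262) and the spare at (236,225). The top view shows the knob at (182,214) and the spindle at (368,222). Next I'll enlarge both and measure.

```bash
cat > h.py <<'E'
import cv2,numpy as np
def load(n,k=0): 
    c=dict(np.load(f"pics/{n}{k}.npz")); c["R"]=cv2.Rodrigues(c["rvec"])[0]; c["t"]=c["tvec"].ravel(); return c
def snap(n,k):
    from workcell import r
    c=r.capture(n); np.savez(f"pics/{n}{k}.npz",**c); return load(n,k)
def ray(c,uv):
    d=c["R"].T@np.linalg.solve(c["mtx"],np.r_[uv,1.]); return -c["R"].T@c["t"],d
def onz(c,uv,z):
    o,d=ray(c,uv); return o+d*(z-o[2])/d[2]
def cloud(c):
    v,u=np.mgrid[:420,:560]; z=c["z_map"]
    p=np.stack([(u-c["mtx"][0,2])/c["mtx"][0,0]*z,(v-c["mtx"][1,2])/c["mtx"][1,1]*z,z],-1)-c["t"]
    p=p@c["R"]; p[z==0]=np.nan; return p
def proj(c,P): return cv2.projectPoints(np.array(P,float).reshape(-1,3),c["rvec"],c["tvec"],c["mtx"],None)[0].reshape(-1,2)
def two(a,ua,b,ub):
    (o1,d1),(o2,d2)=ray(a,ua),ray(b,ub)
    s=np.linalg.lstsq(np.c_[d1,-d2],o2-o1,rcond=None)[0]
    p,q=o1+d1*s[0],o2+d2*s[1]; return (p+q)/2,np.linalg.norm(p-q)
def crop(c,x,y,w,h,f): return cv2.resize(c["frame"][y:y+h,x:x+w,::-1],None,fx=f,fy=f,interpolation=cv2.INTER_CUBIC)
E
python3 - <<'E'
from h import *
s,t=load("scene"),load("top")
im=np.vstack([np.hstack([crop(s,315,130,100,75,4),crop(t,140,155,100,75,4)]),np.hstack([crop(s,155,205,100,75,4),crop(t,320,185,100,75,4)])])
cv2.imwrite("pics/c1.png",im)
p=cloud(t)
for n,uv in dict(knob=(182,214),plate=(186,192),spind=(369,221),spare=(315,227),vial=(264,242),railL=(165,194),railR=(211,194),b1=(376,273),b2=(367,177),jar=(314,153),tab=(100,350)).items(): print(n,p[uv[1],uv[0]].round(4))
p=cloud(s)
for n,uv in dict(knob=(347,152),spind=(188,256),tab=(100,300)).items(): print(n,p[uv[1],uv[0]].round(4))
E
```

```text
knob [0.5823 0.0852 0.0956]
plate [0.6371 0.0846 0.0606]
spind [ 0.5629 -0.3048  0.1058]
spare [ 0.5546 -0.1944  0.0817]
vial [ 0.5258 -0.0857  0.0608]
railL [0.6311 0.1284 0.0691]
railR [0.6331 0.0305 0.0563]
b1 [ 0.4564 -0.3185  0.0877]
b2 [ 0.6607 -0.3076  0.0905]
jar [ 0.7188 -0.1962  0.0774]
tab [0.2984 0.2742 0.0033]
knob [0.5914 0.0783 0.09  ]
spind [ 0.5701 -0.3089  0.1051]
tab [ 0.4728 -0.458  -0.0011]
```

View pics/c1.png

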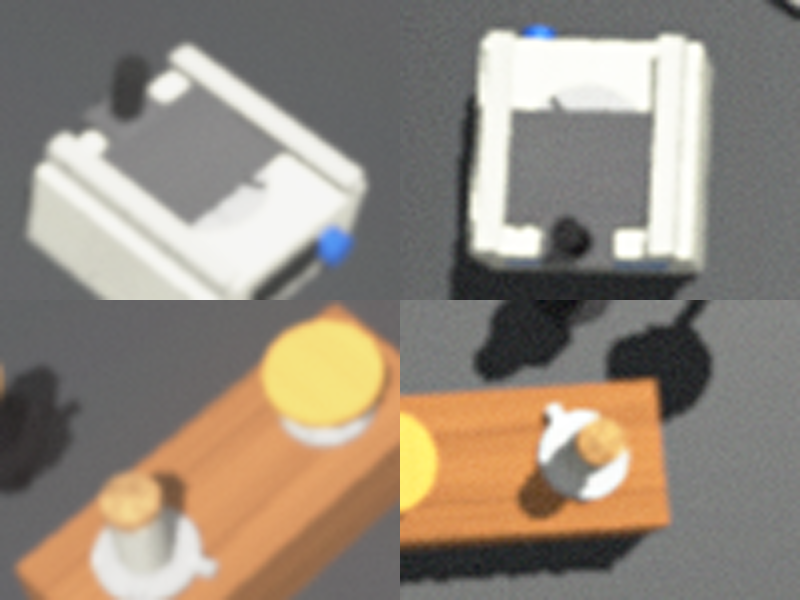

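The crops show the knob top at scene (347,147) and top (182,213). The cork is centred at scene (188,255) and top (370,220). The pointer tip is at scene (208,272) and top (359,213), and the shut slide shows only part of the hub's index mark. Next come the metric positions.

```bash
cat >> h.py <<'E'
def blob(c,x,y,w,h,lo,hi,hsv=True):
    f=c["frame"][y:y+h,x:x+w]; f=cv2.cvtColor(f,cv2.COLOR_RGB2HSV) if hsv else f
    m=cv2.inRange(f,np.array(lo),np.array(hi)); n,l,st,ce=cv2.connectedComponentsWithStats(m)
    k=1+st[1:,4].argmax(); return ce[k]+[x,y],st[k,:5],(l==k)
E
python3 - <<'E'
from h import *
s,t=load("scene"),load("top")
# cork
cs=blob(s,175,240,28,25,(5,90,120),(25,255,255)); ct=blob(t,355,208,30,25,(5,60,120),(25,255,255))
f=lambda c,x,y: cv2.cvtColor(c["frame"],cv2.COLOR_RGB2HSV)[y,x]
print("hsv cork",f(s,188,254),f(t,370,220),"wood",f(s,215,250),f(t,340,215),"knob",f(s,347,150),f(t,182,214),"plate",f(t,186,192),"white",f(t,165,194))
print(cs[:2],ct[:2])
for a,b,nm,z in [((188,254.5),(370,219.8),"cork",.104),((208,271.8),(358.8,213),"pointer",.056),((347,147),(182.3,213.5),"knobtop",.095)]:
    print(nm,two(s,a,t,b),onz(s,a,z),onz(t,b,z))
# drive
for c in(s,t):
    p=cloud(c); m=(p[...,2]>.052)&(p[...,2]<.08)&(abs(p[...,0]-.635)<.09)&(abs(p[...,1]-.082)<.09)
    print("drive",cv2.minAreaRect(p[m][:,:2].astype(np.float32)*1000), m.sum())
    m=(p[...,2]>.04)&(p[...,2]<.055)&(abs(p[...,0]-.56)<.08)&(abs(p[...,1]+.25)<.13)
    print("stand",cv2.minAreaRect(p[m][:,:2].astype(np.float32)*1000), m.sum())
E
```

```text
hsv cork [ 18 109 236] [ 19 123 243] wood [ 13 137 223] [ 14 153 232] knob [15 15 67] [174  21  62] plate [ 30   2 128] white [ 30   7 248]
(array([190.39895013, 252.32808399]), array([  0,   0,  28,  25, 381], dtype=int32)) (array([373.41825902, 217.72186837]), array([  0,   0,  30,  25, 471], dtype=int32))
cork (array([ 0.56619607, -0.30709933,  0.10282914]), np.float64(0.001161443619315376)) [ 0.56719123 -0.30689492  0.104     ] [ 0.56572156 -0.30736214  0.104     ]
pointer (array([ 0.59004557, -0.29222147,  0.05251896]), np.float64(0.004089239288030409)) [ 0.59292518 -0.29137182  0.056     ] [ 0.58837876 -0.29332876  0.056     ]
knobtop (array([0.58400316, 0.08528258, 0.09384754]), np.float64(0.0009243675684065053)) [0.58484424 0.08480078 0.095     ] [0.5834966  0.08469156 0.095     ]
drive ((634.884033203125, 84.38923645019531), (123.056396484375, 128.66383361816406), 88.02275085449219) 2886
stand ((540.0357666015625, -253.19175720214844), (126.88643646240234, 201.64120483398438), 2.6388092041015625) 3057
drive ((636.1439819335938, 86.17562866210938), (120.86637878417969, 127.61774444580078), 88.21599578857422) 2934
stand ((539.541259765625, -252.16201782226562), (125.96631622314453, 200.8561248779297), 3.24656343460083) 2431
```

Call:
{"op": "step_arm", "data": {"motion": [14.5,33.3,-1.6,0,0,61,0.45,14.5,33.3,-1.6,0,0,61,0.45,14.5,33.3,-1.6,0,0,61,0.45,14.5,33.3,-1.6,0,0,61,0.45,14.5,33.3,-1.6,0,0,61,0.45,14.5,33.3,-1.6,0,0,61,0.45,14.5,33.3,-1.6,0,0,61,0.45,14.5,33.3,-1.6,0,0,61,0.45,14.5,33.3,-1.6,0,0,61,0.45,14.5,33.3,-1.6,0,0,61,0.45]}}

```text
time: 0.93
eef_pos: [0.4404, -0.2402, 0.2172]
ee_rot: [[0.026, 1.0, 0.001], [1.0, -0.026, 0.003], [0.003, 0.001, -1.0]]
force: [-0.3, -0.8, -0.4]
finger_gap: 0.0411
gripper_force: 0.0
```

Call:
{"op": "step_arm", "data": {"motion": [14.5,33.3,-3,0,0,0,0.45,14.5,33.3,-3,0,0,0,0.45,14.5,33.3,-3,0,0,0,0.45,14.5,33.3,-3,0,0,0,0.45,14.5,33.3,-3,0,0,0,0.45,14.5,33.3,-3,0,0,0,0.45,14.5,33.3,-3,0,0,0,0.45,14.5,33.3,-3,0,0,0,0.45,14.5,33.3,-3,0,0,0,0.45,14.5,33.3,-3,0,0,0,0.45]}}

```text
time: 1.77
eef_pos: [0.5839, 0.0934, 0.1866]
ee_rot: [[0.03, 1.0, 0.0], [1.0, -0.03, 0.005], [0.005, 0.0, -1.0]]
force: [-1.4, 1.1, 0.6]
finger_gap: 0.0414
gripper_force: 0.0
```

Call:
{"op": "step_arm", "data": {"motion": [0.1,0,-2,0,0,0,0.45,0.1,0,-4,0,0,0,0.45,0.1,0,-5.5,0,0,0,0.45,0.1,0,-6.5,0,0,0,0.45,0.1,0,-7,0,0,0,0.45,0.1,0,-7,0,0,0,0.45,0.1,0,-7,0,0,0,0.45,0.1,0,-7,0,0,0,0.45,0.1,0,-7,0,0,0,0.45,0.1,0,-7,0,0,0,0.45]}}

```text
time: 2.6
eef_pos: [0.5845, 0.0858, 0.1181]
ee_rot: [[0.039, 0.999, 0.001], [0.999, -0.039, 0.0], [0.0, 0.001, -1.0]]
force: [-0.1, -0.2, -0.0]
finger_gap: 0.0409
gripper_force: 0.0
```

Aligned over the knob. I'll lower 3.3 cm and close.

Call:
{"op": "step_arm", "data": {"motion": [0,0,-1,0,0,0,0.45,0,0,-2,0,0,0,0.45,0,0,-2.8,0,0,0,0.45,0,0,-3.3,0,0,0,0.45,0,0,-3.3,0,0,0,0.45,0,0,-3.3,0,0,0,0.1,0,0,-3.3,0,0,0,0.1,0,0,-3.3,0,0,0,0.1,0,0,-3.3,0,0,0,0.1,0,0,-3.3,0,0,0,0.1]}}

```text
time: 3.43
eef_pos: [0.5847, 0.0859, 0.0847]
ee_rot: [[0.038, 0.999, 0.002], [0.999, -0.038, 0.0], [0.0, 0.002, -1.0]]
force: [1.2, -0.0, -0.3]
finger_gap: 0.0175
gripper_force: 30.0
```

Gripped (17.5 mm against an 18 mm knob). Now I pull 6 cm along -x with a yaw of about -2°.

Call:
{"op": "step_arm", "data": {"motion": [-0.5,0.02,0,0,0,0,0.1,-1.2,0.04,0,0,0,0,0.1,-2,0.07,0,0,0,0,0.1,-2.8,0.1,0,0,0,0,0.1,-3.6,0.13,0,0,0,0,0.1,-4.4,0.16,0,0,0,0,0.1,-5,0.18,0,0,0,0,0.1,-5.5,0.2,0,0,0,0,0.1,-5.8,0.21,0,0,0,0,0.1,-5.8,0.21,0,0,0,0,0.1]}}

```text
time: 4.27
eef_pos: [0.5272, 0.0876, 0.0847]
ee_rot: [[0.039, 0.999, 0.003], [0.999, -0.039, 0.0], [0.0, 0.003, -1.0]]
force: [8.0, -0.3, -2.3]
finger_gap: 0.0171
gripper_force: 30.0
```

Call:
{"op": "step_arm", "data": {"motion": [-0.1,0,0,0,0,0,0.1,-0.2,0,0,0,0,0,0.1,-0.3,0.01,0,0,0,0,0.1,-0.4,0.01,0,0,0,0,0.1,-0.5,0.02,0,0,0,0,0.1,-0.5,0.02,0,0,0,0,0.1,-0.5,0.02,0,0,0,0,0.1,-0.5,0.02,0,0,0,0,0.1,-0.5,0.02,0,0,0,0,0.1,-0.5,0.02,0,0,0,0,0.1]}}

```text
time: 5.1
eef_pos: [0.527, 0.0877, 0.0848]
ee_rot: [[0.04, 0.999, 0.012], [0.999, -0.04, 0.003], [0.003, 0.012, -1.0]]
force: [21.3, -1.2, -15.8]
finger_gap: 0.0177
gripper_force: 30.0
```

Stopped firmly with 21 N at about 58 mm of travel. I'll relax the pull, release and lift, then check with the camera.

Call:
{"op": "step_arm", "data": {"motion": [0.3,0,0,0,0,0,0.1,0.45,0,0,0,0,0,0.1,0.45,0,0,0,0,0,0.4,0.45,0,0,0,0,0,0.4,0.45,0,0,0,0,0,0.4,0.45,0,0,0,0,0,0.4,0.45,0,1,0,0,0,0.4,0.45,0,3,0,0,0,0.4,0.45,0,6,0,0,0,0.4,0.45,0,10,0,0,0,0.4]}}

```text
time: 5.93
eef_pos: [0.5233, 0.088, 0.1839]
ee_rot: [[0.038, 0.999, -0.006], [0.999, -0.038, -0.0], [-0.001, -0.006, -1.0]]
force: [1.6, 0.4, -0.2]
finger_gap: 0.037
gripper_force: 0.0
```

Call:
{"op": "step_arm", "data": {"motion": [0,-4,2,0,0,0,0.8,0,-8,2,0,0,0,0.8,0,-12,2,0,0,0,0.8,0,-16,2,0,0,0,0.8,0,-20,2,0,0,0,0.8,0,-24,2,0,0,0,0.8,0,-27,2,0,0,0,0.8,0,-29,2,0,0,0,0.8,0,-30,2,0,0,0,0.8,0,-30,2,0,0,0,0.8]}}

```text
time: 6.77
eef_pos: [0.525, -0.2141, 0.2045]
ee_rot: [[0.042, 0.999, -0.0], [0.999, -0.042, -0.0], [-0.0, -0.0, -1.0]]
force: [-0.6, 0.2, 0.2]
finger_gap: 0.0732
gripper_force: 0.0
```

Run:
```python
from h import *
s,t=snap("scene",1),snap("top",1)
im=np.vstack([np.hstack([crop(s,305,120,100,75,4),crop(t,140,155,100,75,4)]),np.hstack([crop(s,155,205,100,75,4),crop(t,320,185,100,75,4)])])
cv2.imwrite("pics/c2.png",im)
```

```text
(no output)
```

View pics/c2.png

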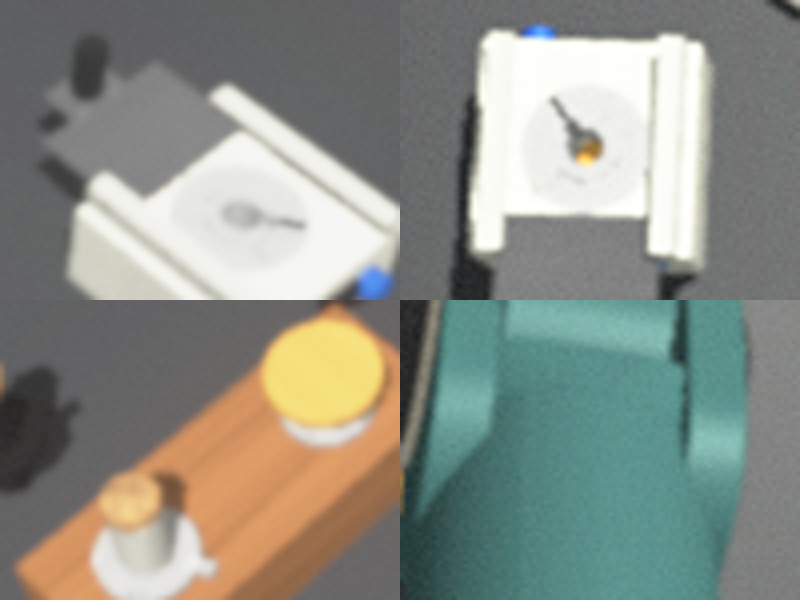

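The hub is now uncovered. In the top crop its bore is at (586,148) with the index line running to (553,98). In the scene crop they are at (242,213) and (305,225). The slide plate is out with the knob at crop (92,60). I'll measure travel, hub axis and keyway angle.

Run:
```python
from h import *
s,t=load("scene",1),load("top",1); s0,t0=load("scene"),load("top")
# knob in top after: dark blob
ce,st,_=blob(t,165,215,40,45,(0,0,0),(180,255,85)); print("knob top px",ce,st)
ce0,st0,_=blob(t0,172,203,22,22,(0,0,0),(180,255,85)); print("knob top px before",ce0,st0)
for z in(.08,.095): print(z,onz(t,ce,z),onz(t0,ce0,z))
print("knobtop 2view",two(s,(328,130),t,ce))
# hub disc: gray between white & plate, both views
for c,(cx,cy),z in((s,(365.5,173),.057),(t,(186,192),.057)):
    g=cv2.cvtColor(c["frame"],cv2.COLOR_RGB2GRAY); x0,y0=int(cx)-32,int(cy)-26
    sub=g[y0:y0+52,x0:x0+64].astype(np.float32)
    # rectified metric patch on plane z=.057, 1 px=0.25mm
    c["C"]=(.636,.085); n=400; k=.00025
    X,Y=np.meshgrid(np.arange(n),np.arange(n)); P=np.stack([.636+(200-Y)*k,.085+(200-X)*k,np.full(X.shape,z)],-1)
    uv=proj(c,P).reshape(n,n,2).astype(np.float32)
    im=cv2.remap(c["frame"][:,:,::-1].copy(),uv[...,0],uv[...,1],cv2.INTER_CUBIC)
    cv2.imwrite("pics/r%d.png"%(c is t),im)
a=np.hstack([cv2.imread("pics/r0.png"),cv2.imread("pics/r1.png")]); a=np.clip((a.astype(float)-120)*1.8,0,255)
cv2.imwrite("pics/rect.png",a)
```

```text
knob top px [177.75670103 248.17938144] [  0  22  32  23 485]
knob top px before [181.48447205 218.23602484] [  0   6  22  16 161]
0.08 [0.51213675 0.09526286 0.08      ] [0.57585902 0.08911268 0.08      ]
0.095 [0.51068763 0.09219225 0.095     ] [0.57344646 0.08613506 0.095     ]
knobtop 2view (array([0.51486035, 0.09837346, 0.08245775]), np.float64(0.009127032898733671))[ WARN:0@0.371] global loadsave.cpp:1063 imwrite_ Unsupported depth image for selected encoder is fallbacked to CV_8U.
```

View pics/rect.png

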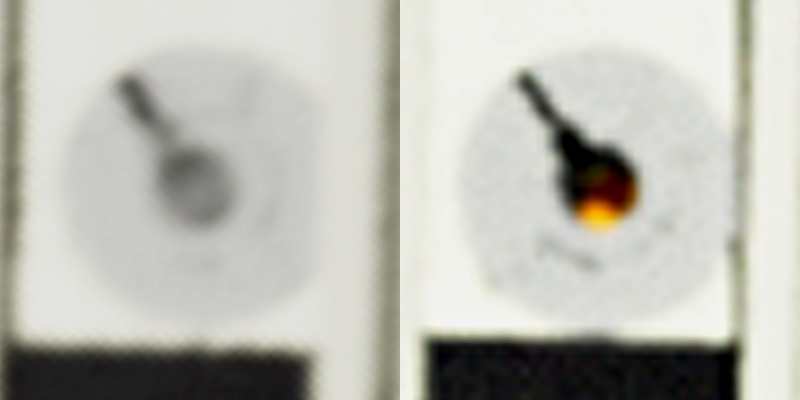

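The rectified hub patch (0.25 mm per pixel) puts the bore centre near (196,186) and the line end near (124,76). That gives a hub at about (0.639, 0.086) and a key angle of about 33°. I'll check the slide travel through the plate's front edge, and refine the bore and line.

Run:
```python
from h import *
def edge(c,pts,z):
    v=cv2.remap(cv2.cvtColor(c["frame"],cv2.COLOR_RGB2GRAY),*[a.astype(np.float32)[None] for a in proj(c,pts).T],cv2.INTER_LINEAR)[0].astype(float)
    return v
ax=np.array([.9993,-.038,0]); ay=np.array([.038,.9993,0]); C=np.array([.639,.0855,.060])
u=np.arange(-.07,.07,.0005)
for k in(0,1):
  for n in("top","scene"):
    c=load(n,k); out=[]
    for off in(-.028,-.02,.02,.025) :
        v=cv2.GaussianBlur(edge(c,C+u[:,None]*ax+off*ay,0)[:,None],(1,9),0)[:,0]
        g=np.diff(v); i=g.argmax(); out.append((round(u[i]*1000,1),round(g[i],1)))
    print(n,k,out)
for k,n in enumerate(("scene","top")):
    im=cv2.imread(f"pics/r{k}.png",0); sub=im[40:330,60:320]
    m=(sub<(150 if n=="scene" else 140)).astype(np.uint8); 
    ns,l,st,ce=cv2.connectedComponentsWithStats(m); j=1+st[1:,4].argmax(); ys,xs=np.nonzero(l==j); ys=ys+40;xs=xs+60
    d=np.hypot(xs-196,ys-186); q=(d>75)
    print(n,st[j],"bore bbox rest:",xs.min(),xs.max(),ys.min(),ys.max(),"line far",xs[q].mean() if q.any() else None,ys[q].mean() if q.any() else None)
    q=d>110*0.5; vx,vy,x0,y0=cv2.fitLine(np.c_[xs[q],ys[q]].astype(np.float32),cv2.DIST_L2,0,.01,.01).ravel()
    print("line dir angle",np.degrees(np.arctan2(-vx*np.sign(-vy),abs(vy))),"dist of (196,186) from line",((196-x0)*vy-(186-y0)*vx)*.25)
```

```text
top 0 [(np.float64(-62.0), np.float64(16.6)), (np.float64(20.5), np.float64(10.1)), (np.float64(27.5), np.float64(7.3)), (np.float64(-62.0), np.float64(14.7))]
scene 0 [(np.float64(-59.0), np.float64(11.7)), (np.float64(20.0), np.float64(8.7)), (np.float64(-58.0), np.float64(9.3)), (np.float64(-59.5), np.float64(13.2))]
top 1 [(np.float64(-38.0), np.float64(13.6)), (np.float64(-38.5), np.float64(13.2)), (np.float64(-39.0), np.float64(14.7)), (np.float64(-39.5), np.float64(15.2))]
scene 1 [(np.float64(-39.5), np.float64(9.5)), (np.float64(-39.0), np.float64(10.7)), (np.float64(-39.0), np.float64(8.9)), (np.float64(-39.5), np.float64(9.3))]Traceback (most recent call last):
  File "<stdin>", line 17, in <module>
ValueError: attempt to get argmax of an empty sequence
```

The slide edge moved from +20.5 to -38.5 mm, which agrees with full travel. Next I move to the spindle.

Call:
{"op": "step_arm", "data": {"motion": [2,-4,-1,0,0,0,0.6,3.5,-7.5,-3,0,0,0,0.6,4,-9.4,-5,0,0,0,0.6,4,-9.4,-5,0,0,0,0.6,4,-9.4,-5,0,0,0,0.6,4,-9.4,-5,0,0,0,0.6,4,-9.4,-5,0,0,0,0.6,4,-9.4,-5,0,0,0,0.6,4,-9.4,-5,0,0,0,0.6,4,-9.4,-5,0,0,0,0.6]}}

```text
time: 7.7
eef_pos: [0.5659, -0.3053, 0.1553]
ee_rot: [[0.037, 0.999, 0.001], [0.999, -0.037, -0.001], [-0.001, 0.001, -1.0]]
force: [0.1, 0.4, 0.3]
finger_gap: 0.0549
gripper_force: 0.0
```

Call:
{"op": "step_arm", "data": {"motion": [0,-0.2,-2,0,0,0,0.6,0,-0.2,-4,0,0,0,0.6,0,-0.2,-6,0,0,0,0.6,0,-0.2,-7,0,0,0,0.6,0,-0.2,-7.4,0,0,0,0.6,0,-0.2,-7.4,0,0,0,0.6,0,-0.2,-7.4,0,0,0,0.6,0,-0.2,-7.4,0,0,0,0.6,0,-0.2,-7.4,0,0,0,0.15,0,-0.2,-7.4,0,0,0,0.15]}}

```text
time: 8.53
eef_pos: [0.5661, -0.3081, 0.0813]
ee_rot: [[0.038, 0.999, 0.001], [0.999, -0.038, -0.001], [-0.001, 0.001, -1.0]]
force: [-0.0, 0.2, 0.4]
finger_gap: 0.0436
gripper_force: 0.0
```

Call:
{"op": "step_arm", "data": {"motion": [0,0,0,0,0,0,0.15,0,0,0,0,0,0,0.15,0,0,0,0,0,0,0.15,0,0,0,0,0,0,0.15,0,0,0,0,0,0,0.15,0,0,0,0,0,0,0.15,0,0,0,0,0,0,0.15,0,0,0,0,0,0,0.15,0,0,0,0,0,0,0.15,0,0,0,0,0,0,0.15]}}

```text
time: 9.37
eef_pos: [0.5657, -0.308, 0.0805]
ee_rot: [[0.038, 0.999, 0.0], [0.999, -0.038, -0.0], [-0.0, 0.0, -1.0]]
force: [0.3, 0.0, 3.5]
finger_gap: 0.0254
gripper_force: 30.0
```

Call:
{"op": "step_arm", "data": {"motion": [0,0,1,0,0,0,0.15,0,0,3,0,0,0,0.15,0,0,5,0,0,0,0.15,0,0,7.5,0,0,0,0.15,0,0,10,0,0,0,0.15,0,0,12,0,0,0,0.15,0.5,2,13,0,0,0,0.15,1,5,13,0,0,0,0.15,1.7,8.5,13,0,0,0,0.15,2.3,12,13,0,0,0,0.15]}}

```text
time: 10.2
eef_pos: [0.5882, -0.1871, 0.2106]
ee_rot: [[0.04, 0.999, -0.0], [0.999, -0.04, -0.0], [-0.0, -0.0, -1.0]]
force: [0.8, 0.3, -2.1]
finger_gap: 0.0257
gripper_force: 30.0
```

Call:
{"op": "step_arm", "data": {"motion": [0.7,4,0,0,0,0,0.15,1.4,8,0,0,0,0,0.15,2.1,12,0,0,0,0,0.15,2.9,16,0,0,0,0,0.15,3.7,20,0,0,0,0,0.15,4.4,23.5,0,0,0,0,0.15,4.8,26,0,0,0,0,0.15,5,27.4,0,0,0,0,0.15,5,27.4,0,0,0,0,0.15,5,27.4,0,0,0,0,0.15]}}

```text
time: 11.03
eef_pos: [0.6382, 0.0854, 0.21]
ee_rot: [[0.038, 0.999, -0.001], [0.999, -0.038, -0.001], [-0.001, -0.001, -1.0]]
force: [-0.0, -0.5, -1.9]
finger_gap: 0.0256
gripper_force: 30.0
```

Run:
```python
from h import *
from workcell import r
s,t=snap("scene",2),snap("top",2); q=r.sense(); print(q["eef_pos"],q["force"])
np.save("pics/e2.npy",q["eef_pos"])
e=q["eef_pos"]
print(proj(s,[e+[0,0,-.066],e+[0,0,-.03]]),proj(t,[e+[0,0,-.03]]))
im=np.hstack([crop(s,300,60,100,150,4),crop(t,135,130,100,150,4)])
cv2.imwrite("pics/c3.png",im)
```

```text
[0.63853923 0.08306691 0.209998  ] [ 0.11425907 -0.97924081 -2.12238617]
[[370.71893394 144.82217307]
 [373.94322963 131.3664159 ]] [[175.42537663 178.20291797]]
```

View pics/c3.png

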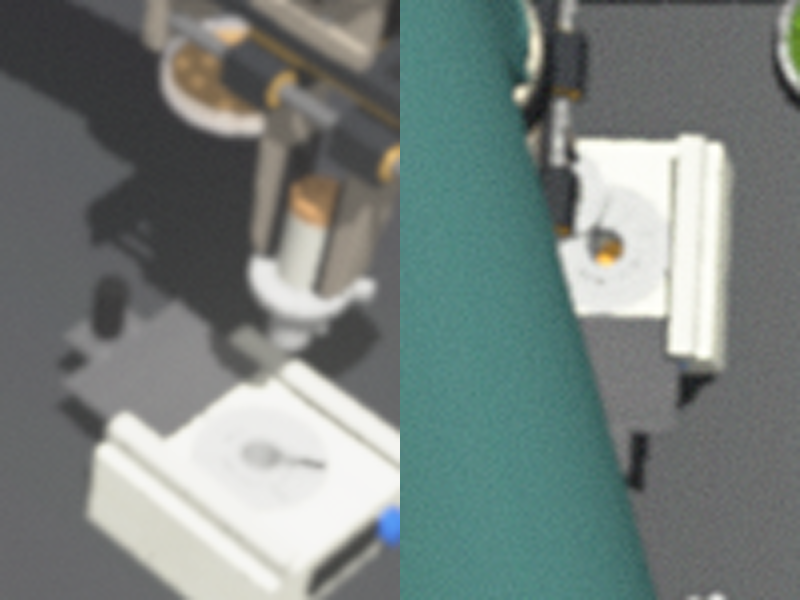

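In the scene crop the stem foot is at (287,341), predicted at (283,339). The pointer tip is at (368,288), the bore at (262,454) and the index line end at (325,464). The arm blocks the top view. I'll compute relative offsets in the scene camera.

Run:
```python
from h import *
s=load("scene",2); e=np.load("pics/e2.npy"); f=lambda x,y:(300+x/4-.375,60+y/4-.375)
foot=onz(s,f(287,340),e[2]-.066); hub=onz(s,f(262,454),.057); li=onz(s,f(325,465),.057)
for z in(-.03,-.024): 
    p=onz(s,f(369,288),e[2]+z); d=p-e; print("ptr",p,np.degrees(np.arctan2(d[1],d[0])),np.hypot(d[0],d[1]))
d=li-hub; print("foot-e",(foot-e)[:2],"hub",hub,"line",np.degrees(np.arctan2(d[1],d[0])),np.hypot(*d[:2]))
# cork top circle and flange left extent checks
s0=load("scene",0);t0=load("top",0)
for p in[(208,271.8)]:
    for z in(.05,.053,.056):
        a=onz(s0,p,z)-[.566,-.307,0]; b=onz(t0,(358.8,213),z)-[.566,-.307,0]; print(z,np.degrees(np.arctan2(a[1],a[0])),np.degrees(np.arctan2(b[1],b[0])))
# dark line weighted
c=s; g=255-cv2.cvtColor(c["frame"],cv2.COLOR_RGB2GRAY).astype(float)
t=load("top",1)
for c,bx in((load("scene",1),(370,160,14,26)),(t,(172,175,13,12))):
    x,y,w,h=bx; g=cv2.cvtColor(c["frame"],cv2.COLOR_RGB2GRAY)[y:y+h,x:x+w].astype(float)
    wt=np.clip(np.median(g)-25-g,0,None); Y,X=np.mgrid[y:y+h,x:x+w]
    P=np.array([onz(c,(a,b),.057)[:2] for a,b in zip(X.ravel(),Y.ravel())]); W=wt.ravel(); m=W@P/W.sum()
    cov=((P-m)*W[:,None]).T@(P-m); v=np.linalg.eigh(cov)[1][:,1]; v*=np.sign(v[0])
    h=np.array([.639,.0855]); print("line centroid",m,"own dir",np.degrees(np.arctan2(v[1],v[0])),"from hub",np.degrees(np.arctan2(*(m-h)[::-1])),np.hypot(*(m-h)))
```

```text
ptr [0.66187254 0.10661847 0.179998  ] 45.26669935155603 0.033152968866088824
ptr [0.66475699 0.10097631 0.185998  ] 34.33705048086238 0.03175087041892696
foot-e [0.00053754 0.0013104 ] hub [0.63911192 0.08680722 0.057     ] line 33.29735796732447 0.03252440537386982
0.05 35.46916470351887 28.260136192942465
0.053 32.72538754051528 29.830415845987773
0.056 30.132159040740962 31.42085123863496
line centroid [0.65200287 0.10971282] own dir -62.630429988063014 from hub 61.76312658492951 0.02748336034047538
line centroid [0.65705633 0.09710996] own dir 39.47071034743232 from hub 32.74044259385436 0.021466768669073117
```

Call:
{"op": "step_arm", "data": {"motion": [0,0,-1.5,0,0,1.5,0.15,0,0,-3,0,0,1.5,0.15,0,0,-4.5,0,0,1.5,0.15,0,0,-5.7,0,0,1.5,0.15,0,0,-6.5,0,0,1.5,0.15,0,0,-7,0,0,1.5,0.15,0,0,-7,0,0,1.5,0.15,0,0,-7,0,0,1.5,0.15,0,0,-7,0,0,1.5,0.15,0,0,-7,0,0,1.5,0.15]}}

```text
time: 11.97
eef_pos: [0.6391, 0.0863, 0.1412]
ee_rot: [[0.012, 1.0, 0.002], [1.0, -0.012, 0.0], [0.0, 0.002, -1.0]]
force: [0.6, 0.0, -1.4]
finger_gap: 0.0255
gripper_force: 30.0
```

Run:
```python
from h import *
from workcell import r
print(r.sense()["eef_pos"]); s=snap("scene",3); q=r.sense(); e=q["eef_pos"]; print(e,q["force"]); np.save("pics/e3.npy",e)
print(proj(s,[e+[0,0,-.066],e+[0,0,-.03],e+[0,0,-.024],[.6391,.0868,.057]]))
cv2.imwrite("pics/c4.png",crop(s,330,110,90,75,8))
```

```text
[0.63907721 0.08626729 0.14117252]
[0.6390144  0.08631201 0.14112061] [-0.09931131  0.28259993 -1.96774513]
[[366.31753174 167.51984846]
 [369.19836287 155.63651215]
 [369.69659    153.58134117]
 [365.11831372 173.12364146]]
```

View pics/c4.png

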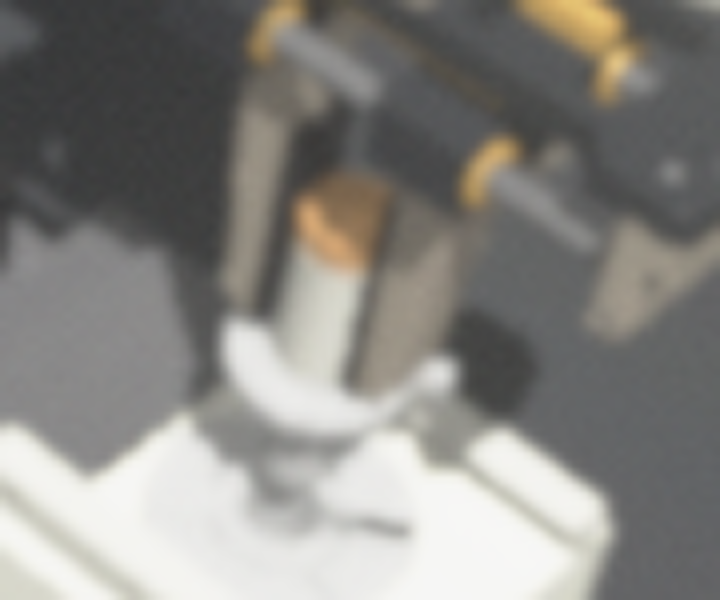

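The stem foot at crop (283,480) is right above the bore at (281,505). The pointer (445,370) and the index line (408,530) look parallel. I'll lower gently and watch the force.

Call:
{"op": "step_arm", "data": {"motion": [0,0,-0.5,0,0,0,0.15,0,0,-1,0,0,0,0.15,0,0,-1.3,0,0,0,0.15,0,0,-1.6,0,0,0,0.15,0,0,-1.9,0,0,0,0.15,0,0,-2.1,0,0,0,0.15,0,0,-2.3,0,0,0,0.15,0,0,-2.5,0,0,0,0.15,0,0,-2.5,0,0,0,0.15,0,0,-2.5,0,0,0,0.15]}}

```text
time: 12.85
eef_pos: [0.6387, 0.0857, 0.115]
ee_rot: [[0.012, 1.0, 0.0], [1.0, -0.012, -0.0], [-0.0, 0.0, -1.0]]
force: [1.5, -1.8, -2.9]
finger_gap: 0.0256
gripper_force: 30.0
```

The foot has entered the bore. I'll continue down to engage the key.

Call:
{"op": "step_arm", "data": {"motion": [0,0,-0.2,0,0,0,0.15,0,0,-0.3,0,0,0,0.15,0,0,-0.4,0,0,0,0.15,0,0,-0.5,0,0,0,0.15,0,0,-0.6,0,0,0,0.15,0,0,-0.7,0,0,0,0.15,0,0,-0.8,0,0,0,0.15,0,0,-0.9,0,0,0,0.15,0,0,-0.9,0,0,0,0.15,0,0,-0.9,0,0,0,0.15]}}

```text
time: 13.68
eef_pos: [0.6388, 0.0859, 0.1062]
ee_rot: [[0.012, 1.0, 0.0], [1.0, -0.012, -0.0], [-0.0, 0.0, -1.0]]
force: [2.2, -2.6, -1.9]
finger_gap: 0.0255
gripper_force: 30.0
```

Call:
{"op": "step_arm", "data": {"motion": [0,0,-0.2,0,0,0,0.15,0,0,-0.4,0,0,0,0.15,0,0,-0.6,0,0,0,0.15,0,0,-0.8,0,0,0,0.15,0,0,-1.0,0,0,0,0.15,0,0,-1.2,0,0,0,0.15,0,0,-1.4,0,0,0,0.15,0,0,-1.6,0,0,0,0.15,0,0,-1.7,0,0,0,0.15,0,0,-1.7,0,0,0,0.15]}}

```text
time: 14.52
eef_pos: [0.6389, 0.0859, 0.0904]
ee_rot: [[0.013, 1.0, 0.001], [1.0, -0.013, -0.001], [-0.001, 0.001, -1.0]]
force: [0.6, -3.5, 8.1]
finger_gap: 0.0254
gripper_force: 30.0
```

Call:
{"op": "step_arm", "data": {"motion": [0,0,-0.1,0,0,0,0.15,0,0,-0.15,0,0,0,0.15,0,0,-0.2,0,0,0,0.15,0,0,-0.25,0,0,0,0.15,0,0,-0.3,0,0,0,0.15,0,0,-0.35,0,0,0,0.15,0,0,-0.4,0,0,0,0.15,0,0,-0.4,0,0,0,0.15,0,0,-0.4,0,0,0,0.15,0,0,-0.4,0,0,0,0.15]}}

```text
time: 15.35
eef_pos: [0.639, 0.0859, 0.0875]
ee_rot: [[0.013, 1.0, 0.001], [1.0, -0.013, -0.001], [-0.001, 0.001, -1.0]]
force: [-2.2, -5.3, 14.2]
finger_gap: 0.0256
gripper_force: 30.0
```

Call:
{"op": "step_arm", "data": {"motion": [0,0,-0.05,0,0,0,0.15,0,0,-0.1,0,0,0,0.15,0,0,-0.15,0,0,0,0.15,0,0,-0.2,0,0,0,0.15,0,0,-0.25,0,0,0,0.15,0,0,-0.25,0,0,0,0.15,0,0,-0.25,0,0,0,0.15,0,0,-0.25,0,0,0,0.15,0,0,-0.25,0,0,0,0.15,0,0,-0.25,0,0,0,0.15]}}

```text
time: 16.18
eef_pos: [0.6391, 0.0859, 0.0873]
ee_rot: [[0.013, 1.0, 0.001], [1.0, -0.013, -0.002], [-0.002, 0.001, -1.0]]
force: [-7.6, -6.6, 29.3]
finger_gap: 0.0253
gripper_force: 30.0
```

Run:
```python
from h import *
from workcell import r
s=snap("scene",4); q=r.sense(); e=q["eef_pos"]; print(e,q["force"],q["ft_torque"])
print((proj(s,[e+[0,0,-.03],[.639,.0865,.057],[.639,.0865,.063]])-[330,110])*8)
cv2.imwrite("pics/c5.png",crop(s,330,130,90,75,8))
```

```text
[0.63908538 0.08587282 0.08732944] [-6.46161366 -6.72458803 28.42077446] [-1.58259322  1.8563981  -0.00662054]
[[278.78691966 506.0441793 ]
 [279.90036215 505.38951929]
 [283.52842277 490.43077034]]
```

View pics/c5.png

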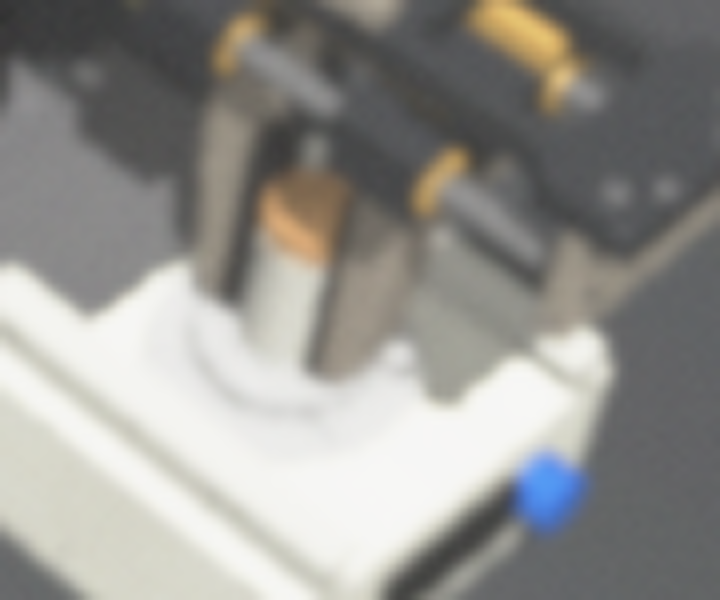

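The flange sits flush on the hub, with its rim at crop (290,410) and the pointer at (400,355) along the index. The stop is hard at 28 N against a spring of about 11 N, and the TCP height matches fully home. Handing in while still pressing.

```bash
python3 -c "
from workcell import r
print(r.sign_off())"
```

```text
the job is handed in; nothing more can be done
None
```

I pulled the dust slide out to its end stop and keyed the spindle into the hub with its flange flush, then handed the job in at about 16 s with the arm still gripping and pressing it home at about 28 N; the sign-off returned no verdict.

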